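Pack two kitchen orders from the store-room stock

TASK

Make up two orders from the stock on the bench: the green crate gets the yellow tin, the olive jar (black lid) and the cardboard carton, and the yellow crate gets the red tin and the gherkin jar (green lid). Stand each one upright on the crate's floor in a compartment of its own, setting it down rather than dropping it in. Leave the blue tin and the honey jar (white lid) where they are.

Things in the scene. Friction and masses are not known exactly. Their poses are not given: they have to be found in the camera images.
- green_crate: Green plastic crate, 285 mm long (x), 115 wide (y), 50 high, walls and floor 5 mm, fixed to the bench left or right of the stock, long side pointing roughly away from the robot (yaw within 0.2 rad). Two full-height 5 mm cross walls make three open compartments, 88 by 105 mm inside, centred at x = -93, 0, +93 mm, y = 0. Origin: centre of its underside
- yellow_crate: Yellow plastic crate; 285 mm long (x), 115 wide (y), 50 high, walls and floor 5 mm, fixed to the bench left or right of the stock, long side pointing roughly away from the robot (yaw within 0.2 rad). Two full-height 5 mm cross walls make three open compartments, 88 by 105 mm inside, centred at x = -93, 0, +93 mm, y = 0. Origin: centre of its underside
- red_tin: Food tin with a red label and a red disc on its top, 66 mm in diameter, 100 mm tall, 0.3 to 0.52 kg, standing upright; origin at the centre of its underside, z up its axis
- yellow_tin: Food tin with a yellow label and a yellow disc on its top, 66 mm in diameter, 100 mm tall, 0.3 to 0.52 kg, standing upright; origin at the centre of its underside, z up its axis
- blue_tin: Food tin with a blue label and a blue disc on its top, not ordered; 66 mm in diameter, 100 mm tall, 0.3 to 0.52 kg, standing upright; origin at the centre of its underside, z up its axis
- gherkin_jar: Jar of gherkins, olive-green contents, green lid, white label band; a plain round cylinder 62 mm in diameter, 96 mm tall (lid included, flush with the sides, 16 mm high), 0.25 to 0.43 kg, standing upright; origin at the centre of its underside, z up its axis
- olive_jar: Jar of olives, very dark contents, black lid, white label band; a plain round cylinder 62 mm in diameter, 96 mm tall (lid included, flush with the sides, 16 mm high), 0.25 to 0.43 kg, standing upright; origin at the centre of its underside, z up its axis
- honey_jar: Jar of honey, amber contents, white lid, white label band, not ordered; a plain round cylinder 62 mm in diameter, 96 mm tall (lid included, flush with the sides, 16 mm high), 0.25 to 0.43 kg, standing upright; origin at the centre of its underside, z up its axis
- carton: Brown cardboard carton with a white band round it and a white stripe along its top, 64 mm (its x) by 50 mm (its y) by 104 mm tall, 0.21 to 0.37 kg, stiff, standing upright at any yaw (the stripe runs along x); origin at the centre of its underside, z up
Things that resemble listed ones, but are neither listed nor needed, are in the scene too. What is shaped like the red_tin but purple is not meant.

How it is judged:
By the outcome, as a careful person would: the job done as asked, in the order asked, and still so for the second after the job is handed in, with the robot touching nothing.
It also fails if it takes over 131 s, if anything falls off the work surface, if the arm or the gripper's body presses on something with over 40 N, if the wrist force passes 120 N, or if a joint passes its speed limit or range.

ROBOT

A 7-joint arm with a two-finger parallel gripper is mounted at the origin on the work surface. World frame = base frame: x ahead of the robot, y to its left, z up, the work surface at z = 0. Lengths are in m, angles in rad, forces in N, time in s.
With the tool pointing down it reaches from about 0.4 to 0.925 m from the base axis. Payload 5.6 kg.
Tool frame: the origin (TCP) lies on the centre line of the jaws, within the pads' length; the fingertips stand ctrl.finger_overhang ahead of it and the grasp point (between the pads) lies 8 mm behind it (ctrl.finger_overhang is the distance from the TCP to the fingertips, in m); z points along the fingers, y is the line along which they close (so a half turn about z gives the same grasp; the last joint's range is limited). The gripper opens to 85 mm and grips with 20 to 120 N. Pads are 22 mm wide; open, the fingers measure 114 mm over their backs; the gripper's body (76 mm by 85 mm) begins 54 mm behind the grasp point. The pads swing forward as they close: fully open they stand 13 mm farther back than shut.
Start: joints at [-1.366, 0.468, -0.012, 1.603, 0.006, 1.071, -0.056], TCP at [0.159, 0.63, 0.209] pointing down, gripper open.
Joint ranges: [-2.53, 2.53], [-0.31, 2.02], [-1.57, 1.55], [0.28, 2.44], [-1.29, 4.43], [0.15, 1.84], [-2.92, 2.92]. Speed limits (rad/s): [2.57, 2.57, 3.14, 3.14, 3.14, 3.14, 3.14].

INTERFACE

Orientations are given as [roll, pitch, yaw] about the fixed x, y, z axes, in that order (R = Rz(yaw) Ry(pitch) Rx(roll)).
In Python, from cell import ctrl, imaging gives the robot as it stands.
- The arm moves only by the tool servo_tool, never from a script. Its argument "plan" is one flat list of numbers, 5 for each row, row after row: the finger opening in m, from 0 to 0.0854, then the shift along the world's x, y, z in m, then the turn about the world's z in rad. A call has exactly 10 rows; each row shifts and turns the commanded pose from where the row before left it; what a row does not reach is not made up. A row lasts 1/10 s, in which the tool goes at most 50 mm and 8.59 degrees, less where a joint would pass 70% of its speed; a pose out of reach is approached as far as the arm can. A call with a gripper value outside its range is refused whole. The fingers move at their own pace and stop on an object; "squeeze" is the grip in N (left out, the last holds). Time passes only in rows, so rows that do not move let the fingers close, or fill a call up. It gives the time, the measured TCP pose, the force, the opening and the grip force at its end, in the units of the state.
- ctrl.get_obs(): the state, without advancing time (a new reading comes with each control period).
- imaging.grab_frame(name): name is "side" or "top" or "wrist"; returns the picture (384x512x3 uint8, blue, green, red); there is no depth.
- imaging.camera_info(name): a dict with "fx", "fy", "cx", "cy" (pixels), "camera_from_world" (4x4, takes a point from world to camera coordinates). Camera axes: x right, y down, z forward; pixel columns grow to the right and rows downward; lengths in m; the calibration is good to about 2 mm. The wrist camera is an equidistant fisheye: a pixel r from the principal point sees the ray r / f radians off the axis. A picture is of the moment at which its call begins: read the wrist's pose just before it. camera_info takes no time and is no camera call; for the wrist camera it gives the pose at the moment of the call.
- ctrl.close_job(): hands the job in; it is judged then, once.
The state is a dict: "time": time; "joint_positions": joint angles; "joint_velocities": joint speeds; "joint_efforts": joint torques, N m; "position": TCP position; "tcp_rot": TCP orientation; "force": force on the tool from outside, world axes, zero at the start; "wrist_torque": the same for the moment, N m; "gripper_width": opening from 0.0 (shut) to 1.0 (fully open); "grip_force": force on a finger pad.
Only numpy, scipy, OpenCV 4.12 (cv2) and the standard library are available. Lean on these libraries where they do the work, as an engineer would, in place of code of your own. Each camera call takes 0.05 s, during which the arm holds its last target. There are 200 camera calls.

## Working session

There is one attempt and no reset: what is moved stays moved. The work goes in short steps, Python scripts to look and compute and a tool call to move; the robot and the scene stay as the last step left them, time stands still between calls to the robot, and variables do not carry over. Pictures are saved under pics/ and viewed, at most 14 in all, crops included, and the job is handed in when it is done.

Besides the shell and the picture viewer there is one more tool, called after "Call:" in YAML: its name, and indented under it one key for each argument. servo_tool: Moves the arm, as the interface text tells. Its arguments: {"type":"object","properties":{"plan":{"type":"array"},"squeeze":{"type":"number"}},"required":["plan"]}

```bash
mkdir -p pics; ls; python3 - <<'E'
from cell import ctrl, imaging
import cv2, numpy as np
for n in ("top","side"):
    im=imaging.grab_frame(n); cv2.imwrite(f"pics/{n}0.png",im)
    ci=imaging.camera_info(n); print(n,{k:(np.round(v,3).tolist()) for k,v in ci.items()})
o=ctrl.get_obs(); print(o["time"],o["position"],o["tcp_rot"],o["gripper_width"],ctrl.finger_overhang)
E
```

```text
pics
top {'fx': 483.455, 'fy': 483.455, 'cx': 253.413, 'cy': 189.151, 'camera_from_world': [[-0.014, -1.0, 0.004, -0.002], [-0.994, 0.014, -0.109, 0.586], [0.109, -0.006, -0.994, 1.031], [0.0, 0.0, 0.0, 1.0]]}
side {'fx': 389.421, 'fy': 389.421, 'cx': 252.491, 'cy': 192.913, 'camera_from_world': [[0.984, -0.181, -0.004, -0.571], [-0.125, -0.663, -0.738, 0.098], [0.131, 0.726, -0.675, 0.834], [0.0, 0.0, 0.0, 1.0]]}
0.1 [0.15937137 0.62958768 0.20841188] [-3.13997861e+00  1.24724510e-04  2.89371505e+00] 1.0014108030964872 0.011
```

View pics/top0.png

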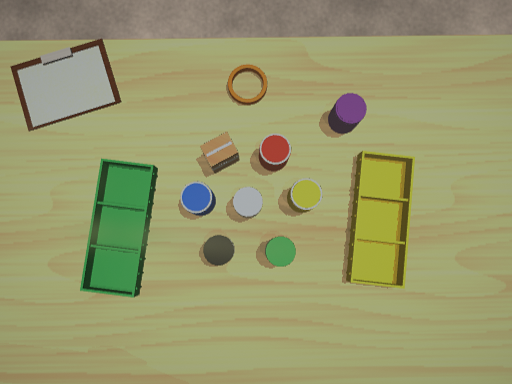

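View pics/side0.png

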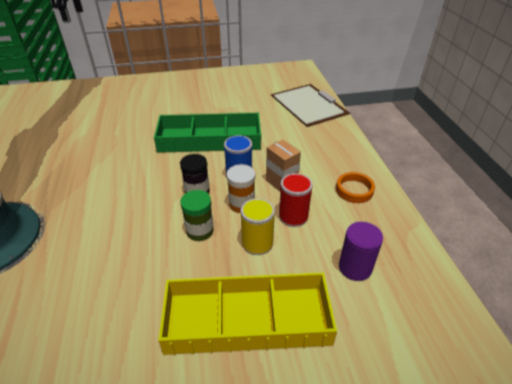

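The top view shows olive (219,250), gherkin (280,251), yellow (306,194), red (275,150), carton (219,150), with the green crate on the left and the yellow crate on the right. Next I zoom in and fit.

```bash
cat > h.py <<'E'
import cv2, numpy as np
from scipy.optimize import minimize
def proj(ci,P):
    T=np.array(ci["camera_from_world"]); c=(T[:3,:3]@np.atleast_2d(P).T).T+T[:3,3]
    return np.c_[ci["fx"]*c[:,0]/c[:,2]+ci["cx"], ci["fy"]*c[:,1]/c[:,2]+ci["cy"]]
def back(ci,uv,z,fish=False):
    T=np.array(ci["camera_from_world"]); R=T[:3,:3]; C=-R.T@T[:3,3]
    x=(uv[0]-ci["cx"])/ci["fx"]; y=(uv[1]-ci["cy"])/ci["fy"]
    if fish:
        r=np.hypot(x,y); s=np.sin(r)/max(r,1e-9); d=np.array([x*s,y*s,np.cos(r)])
    else: d=np.array([x,y,1.])
    d=R.T@d; return C+d*(z-C[2])/d[2]
def box(p,dx,dy,z0,z1):
    c,s=np.cos(p[2]),np.sin(p[2])
    return np.array([[p[0]+c*a*dx/2-s*b*dy/2,p[1]+s*a*dx/2+c*b*dy/2,z] for a in(-1,1) for b in(-1,1) for z in(z0,z1)])
def cyl(p,r,z0,z1):
    t=np.linspace(0,2*np.pi,40)
    return np.array([[p[0]+r*np.cos(a),p[1]+r*np.sin(a),z] for a in t for z in(z0,z1)])
def hullmask(uv,shape,k=4):
    m=np.zeros((shape[0]*k,shape[1]*k),np.uint8)
    h=cv2.convexHull(((uv+.5)*k*16).astype(np.int32).reshape(-1,1,2))
    cv2.fillConvexPoly(m,h,1,shift=4); return m
def fit(ci,mask,model,p0):
    k=4; ys,xs=np.nonzero(mask); 
    hm=np.zeros((mask.shape[0]*k,mask.shape[1]*k),np.uint8)
    pts=np.concatenate([np.c_[xs+a,ys+b] for a in(0,1) for b in(0,1)])*k
    cv2.fillConvexPoly(hm,cv2.convexHull(pts.astype(np.int32).reshape(-1,1,2)),1)
    def cost(p):
        m=hullmask(proj(ci,model(p)),mask.shape); return 1-(m&hm).sum()/(m|hm).sum()
    s=np.eye(len(p0))*0.012; s=np.vstack([p0]+[np.array(p0)+v for v in s])
    return minimize(cost,p0,method="Nelder-Mead",options=dict(initial_simplex=s,xatol=2e-4,fatol=1e-4))
E
python3 - <<'E'
from cell import imaging
from h import *
ci=imaging.camera_info("top"); im=cv2.imread("pics/top0.png"); hsv=cv2.cvtColor(im,cv2.COLOR_BGR2HSV)
T=np.array(ci["camera_from_world"]); print("cam",-T[:3,:3].T@T[:3,3])
for uv in [(275,150),(306,194),(197,198),(248,202),(219,250),(280,251),(219,150),(120,228),(382,220)]: print(uv,hsv[uv[1],uv[0]],np.round(back(ci,uv,.1),3))
for n,(h0,h1),c,roi in [("green",(50,85),(120,228),(70,140,165,310)),("yellow",(24,34),(382,220),(340,140,420,300))]:
    m=cv2.inRange(hsv,(h0,150,30),(h1,255,255)); r=np.zeros_like(m); r[roi[1]:roi[3],roi[0]:roi[2]]=255; m&=r
    l,lab,st,_=cv2.connectedComponentsWithStats(m); m=(lab==1+np.argmax(st[1:,4])).astype(np.uint8)
    p=back(ci,c,.03); f=fit(ci,m,lambda q:box(q,.285,.115,0,.05),[p[0],p[1],0.]); print(n,np.round(f.x,4),f.fun)
z=cv2.resize(im[120:280,170:330],None,fx=3.7,fy=3.7,interpolation=cv2.INTER_CUBIC); cv2.imwrite("pics/zoom.png",z)
E
```

```text
cam [ 0.47008526 -0.00442118  1.08822221]
(275, 150) [  4 178 166] [ 0.659 -0.056  0.1  ]
(306, 194) [ 31 163 172] [ 0.567 -0.118  0.1  ]
(197, 198) [110 167 173] [0.562 0.106 0.1  ]
(248, 202) [100   9 174] [0.552 0.002 0.1  ]
(219, 250) [30 55 79] [0.455 0.062 0.1  ]
(280, 251) [ 61 116 154] [ 0.451 -0.062  0.1  ]
(219, 150) [ 17  81 166] [0.661 0.06  0.1  ]
(120, 228) [ 61 122 144] [0.502 0.263 0.1  ]
(382, 220) [ 31 170 171] [ 0.511 -0.272  0.1  ]
green [ 0.7683  0.2697 -0.0125] 0.9503502945178274
yellow [ 0.5173 -0.2874 -0.1285] 0.0209740490579452
```

View pics/zoom.png

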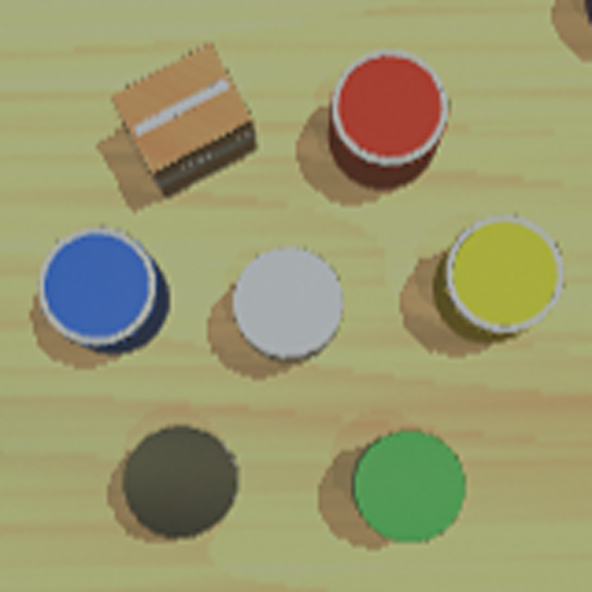

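The zoom shows red rim centre (390,108), yellow (504,274), olive (180,481), gherkin (409,486), blue (98,287), honey (288,302), and carton top corners (112,97),(211,44),(252,122),(155,168). I'll convert these to positions.

```bash
python3 - <<'E'
from cell import imaging
from h import *
ci=imaging.camera_info("top"); im=cv2.imread("pics/top0.png"); hsv=cv2.cvtColor(im,cv2.COLOR_BGR2HSV)
g=lambda u,v,z:back(ci,((u+.5)/3.7-.5+170,(v+.5)/3.7-.5+120),z)
for n,u,v,z in [("red",390,108,.1),("yellow",504,274,.1),("blue",98,287,.1),("olive",180,481,.096),("gherkin",409,486,.096),("honey",288,302,.096)]: print(n,np.round(g(u,v,z),4))
c=np.array([g(u,v,.104)[:2] for u,v in [(112,97),(211,44),(252,122),(155,168)]]); print("carton",c.mean(0),np.round(np.roll(c,-1,0)-c,4))
d=c[1]-c[0]+c[2]-c[3]; print("yaw long",np.arctan2(d[1],d[0]))
m=cv2.inRange(hsv,(50,100,20),(85,255,255)); r=np.zeros_like(m); r[140:310,70:165]=255; m&=r
l,lab,st,_=cv2.connectedComponentsWithStats(m); print(st)
m=(lab==1+np.argmax(st[1:,4])).astype(np.uint8)
p=back(ci,(120,228),.03); f=fit(ci,m,lambda q:box(q,.285,.115,0,.05),[p[0],p[1],-.1]); print("green",np.round(f.x,4),f.fun)
E
```

```text
red [ 0.6619 -0.056   0.1   ]
yellow [ 0.5675 -0.1175  0.1   ]
blue [0.5633 0.1079 0.1   ]
olive [0.4559 0.0634 0.096 ]
gherkin [ 0.4513 -0.0626  0.096 ]
honey [0.5539 0.0027 0.096 ]
carton [0.66290309 0.06010392] [[ 0.0295 -0.0555]
 [-0.0447 -0.0225]
 [-0.0252  0.0542]
 [ 0.0405  0.0238]]
yaw long -1.108635936274681
[[     0      0    512    384 189126]
 [    80    159     77    138   7482]]
green [ 0.5076  0.2842 -0.1364] 0.016570279496812224
```

Call:
servo_tool:
  plan: [0.085, 0.02, -0.037, 0, 0.01, 0.085, 0.02, -0.037, 0, 0.01, 0.085, 0.02, -0.037, 0, 0.01, 0.085, 0.02, -0.037, 0, 0.01, 0.085, 0.02, -0.037, 0, 0.01, 0.085, 0.02, -0.037, 0, 0.01, 0.085, 0.02, -0.037, 0, 0.01, 0.085, 0.02, -0.037, 0, 0.01, 0.085, 0.02, -0.037, 0, 0.01, 0.085, 0.02, -0.037, 0, 0.01]
  squeeze: 50

```text
time: 1.1
position: [0.3598, 0.2584, 0.2092]
tcp_rot: [3.142, -0.0, 2.994]
force: [1.1, 0.1, 0.7]
gripper_width: 0.995
grip_force: 0.0
```

Call:
servo_tool:
  plan: [0.085, 0.0208, -0.0376, 0, 0.001, 0.085, 0.0208, -0.0376, 0, 0.001, 0.085, 0.0208, -0.0376, 0, 0.001, 0.085, 0.0208, -0.0376, 0, 0.001, 0.085, 0.0208, -0.0376, 0, 0.001, 0.085, 0.0208, -0.0376, 0, 0.001, 0.085, 0.0208, -0.0376, 0, 0.001, 0.085, 0.0208, -0.0376, 0, 0.001, 0.085, 0.0208, -0.0376, 0, 0.001, 0.085, 0.0208, -0.0376, 0, 0.001]

```text
time: 2.1
position: [0.5679, -0.1173, 0.209]
tcp_rot: [3.141, -0.001, 3.004]
force: [0.4, 0.9, -0.2]
gripper_width: 0.995
grip_force: 0.0
```

```bash
python3 - <<'E'
from cell import ctrl, imaging
from h import *
o=ctrl.get_obs(); print(o["position"],o["tcp_rot"])
ci=imaging.camera_info("wrist"); print({k:np.round(v,3).tolist() for k,v in ci.items()})
im=imaging.grab_frame("wrist"); cv2.imwrite("pics/w1.png",im)
E
```

```text
[ 0.56786969 -0.1172802   0.20897191] [ 3.14144360e+00 -5.38987161e-04  3.00400301e+00]
{'fx': 297.319, 'fy': 297.319, 'cx': 252.299, 'cy': 195.215, 'camera_from_world': [[0.138, 0.99, -0.001, 0.038], [0.943, -0.131, 0.306, -0.59], [0.303, -0.044, -0.952, 0.203], [0.0, 0.0, 0.0, 1.0]]}
```

View pics/w1.png

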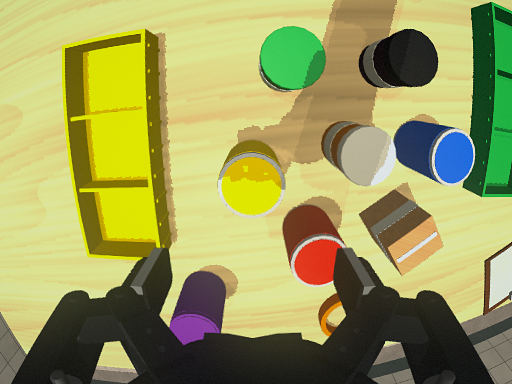

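The wrist view shows yellow lid centre (251,184), red (317,260), olive (407,57), gherkin (294,56), and carton top (390,247),(426,222),(443,243),(404,273). I'll cross-check these with the top view.

```bash
python3 - <<'E'
from cell import imaging
from h import *
ci=imaging.camera_info("wrist")
for n,u,v,z in [("yellow",251.5,184.5,.1),("red",316.5,260,.1),("olive",408,57,.096),("gherkin",295,56,.096)]: print(n,np.round(back(ci,(u,v),z,True),4))
c=np.array([back(ci,p,.104,True)[:2] for p in [(388,246),(426,222),(443,243),(404,274)]]); print(c.mean(0),c)
E
```

```text
yellow [ 0.5692 -0.1273  0.1   ]
red [ 0.6627 -0.0702  0.1   ]
olive [0.46   0.0465 0.096 ]
gherkin [ 0.4539 -0.07    0.096 ]
[0.66710813 0.048954  ] [[0.65838013 0.01161879]
 [0.63761824 0.05962833]
 [0.67050309 0.08836817]
 [0.70193104 0.03620072]]
```

```bash
python3 - <<'E'
from cell import ctrl,imaging
from h import *
ci=imaging.camera_info("wrist");o=ctrl.get_obs(); print(o["time"],o["position"],o["tcp_rot"],o["joint_velocities"]); print({k:np.round(v,4).tolist() for k,v in ci.items()})
E
```

```text
2.15 [ 0.57017824 -0.12546563  0.20944684] [-3.13592742  0.00380198  2.99665507] [-0.03980148 -0.06222627 -0.00097933  0.08779795  0.04951158 -0.00411513
 -0.15286624]
{'fx': 297.3186, 'fy': 297.3186, 'cx': 252.2986, 'cy': 195.2149, 'camera_from_world': [[0.1454, 0.9893, -0.0071, 0.0431], [0.9408, -0.136, 0.3103, -0.5941], [0.3061, -0.0518, -0.9506, 0.1994], [0.0, 0.0, 0.0, 1.0]]}
```

Call:
servo_tool:
  plan: [0.085, 0, 0, -0.015, 0, 0.085, 0, 0, -0.02, 0, 0.085, 0, 0, -0.02, 0, 0.085, 0, 0, -0.01, 0, 0.085, 0, 0, 0, 0, 0.085, 0, 0, 0, 0, 0.085, 0, 0, 0, 0, 0.085, 0, 0, 0, 0, 0.085, 0, 0, 0, 0, 0.085, 0, 0, 0, 0]

```text
time: 3.15
position: [0.5677, -0.1159, 0.1447]
tcp_rot: [3.141, 0.001, 3.004]
force: [0.7, -0.1, -0.7]
gripper_width: 1.001
grip_force: 0.0
```

```bash
cat > look.py <<'E'
from cell import ctrl,imaging
from h import *
import sys
o=ctrl.get_obs(); ci=imaging.camera_info("wrist"); im=imaging.grab_frame("wrist"); n=sys.argv[1]
cv2.imwrite(f"pics/{n}.png",im)
import pickle; pickle.dump(ci,open(f"pics/{n}.pkl","wb"))
print(o["time"],np.round(o["position"],4),np.round(o["tcp_rot"],3))
E
python3 look.py w2; python3 - <<'E'
from h import *
import pickle
ci=pickle.load(open("pics/w2.pkl","rb")); im=cv2.imread("pics/w2.png")
h=cv2.cvtColor(im,cv2.COLOR_BGR2HSV)
# predict lid circle from top estimate
T=np.array(ci["camera_from_world"])
def fp(P):
    c=(T[:3,:3]@np.atleast_2d(P).T).T+T[:3,3]; rho=np.hypot(c[:,0],c[:,1]); th=np.arctan2(rho,c[:,2])
    return np.c_[ci["cx"]+ci["fx"]*th*c[:,0]/rho,ci["cy"]+ci["fy"]*th*c[:,1]/rho]
for p,z in [((.5675,-.1175),.1),((.6619,-.056),.1),((.4559,.0634),.096),((.4513,-.0626),.096)]:
    uv=fp(cyl(p,.033 if z==.1 else .031,z,z)); cv2.polylines(im,[np.int32(uv*16)],True,(255,0,255),1,shift=4)
uv=fp(box((.6629,.0601,-1.1086),.064,.05,.104,.104))[[0,2,6,4]]; cv2.polylines(im,[np.int32(uv*16)],True,(255,0,255),1,shift=4)
cv2.imwrite("pics/w2o.png",im)
E
```

```text
3.15 [ 0.5677 -0.1159  0.1447] [3.141e+00 1.000e-03 3.004e+00]
```

View pics/w2o.png

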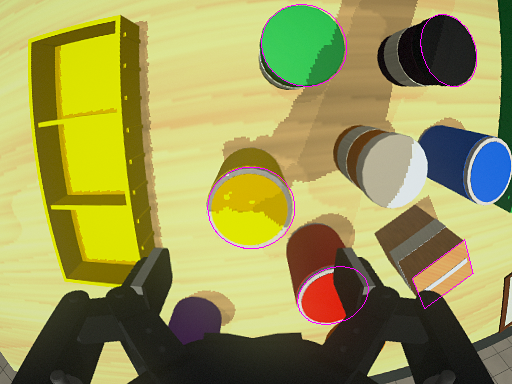

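The overlay shows the predicted lids matching the picture (yellow lid at (251,207), carton top at (443,273)), so I descend and grip.

Call:
servo_tool:
  plan: [0.085, 0, -0.0015, -0.015, 0, 0.085, 0, 0, -0.02, 0, 0.085, 0, 0, -0.02, 0, 0.085, 0, 0, -0.015, 0, 0.085, 0, 0, -0.007, 0, 0.085, 0, 0, 0, 0, 0.085, 0, 0, 0, 0, 0.04, 0, 0, 0, 0, 0.04, 0, 0, 0, 0, 0.04, 0, 0, 0, 0]

```text
time: 4.2
position: [0.5684, -0.1178, 0.0689]
tcp_rot: [3.141, 0.003, 3.003]
force: [-1.2, -0.1, 6.6]
gripper_width: 0.733
grip_force: 53.1
```

Call:
servo_tool:
  plan: [0.04, 0, 0, 0, 0, 0.04, 0, 0, 0, 0, 0.04, 0, 0, 0, 0, 0.04, 0, 0, 0, 0, 0.04, 0, 0, 0, 0, 0.04, 0, 0, 0, 0, 0.04, 0, 0, 0.005, 0, 0.04, 0, 0, 0.01, 0, 0.04, 0, 0, 0.02, 0, 0.04, 0, 0, 0.025, 0]

```text
time: 5.2
position: [0.5663, -0.1171, 0.1273]
tcp_rot: [-3.141, -0.003, 3.004]
force: [0.5, -0.2, -3.9]
gripper_width: 0.731
grip_force: 55.9
```

Call:
servo_tool:
  plan: [0.04, 0, 0, 0.035, 0, 0.04, 0, 0.01, 0.035, 0, 0.04, 0.004, 0.03, 0.005, 0, 0.04, 0.004, 0.045, 0, 0, 0.04, 0.005, 0.045, 0, 0, 0.04, 0.005, 0.045, 0, 0, 0.04, 0.005, 0.045, 0, 0, 0.04, 0.005, 0.045, 0, 0, 0.04, 0.005, 0.045, 0, 0, 0.04, 0, 0.04, 0, 0]

```text
time: 6.2
position: [0.6001, 0.2352, 0.2025]
tcp_rot: [3.141, 0.0, 3.005]
force: [0.6, 1.1, -5.0]
gripper_width: 0.733
grip_force: 56.1
```

Call:
servo_tool:
  plan: [0.04, 0, 0.03, 0, 0, 0.04, 0, 0.009, 0, 0, 0.04, 0, 0, -0.005, 0, 0.04, 0, 0, -0.02, 0, 0.04, 0, 0, -0.02, 0, 0.04, 0, 0, -0.01, 0, 0.04, 0, 0, 0, 0, 0.04, 0, 0, 0, 0, 0.04, 0, 0, 0, 0, 0.04, 0, 0, 0, 0]

```text
time: 7.2
position: [0.6011, 0.2717, 0.1484]
tcp_rot: [3.14, 0.002, 3.004]
force: [0.0, -0.2, -4.7]
gripper_width: 0.735
grip_force: 56.2
```

```bash
python3 look.py w3
```

```text
7.2 [0.6011 0.2717 0.1484] [3.140e+00 2.000e-03 3.004e+00]
```

View pics/w3.png

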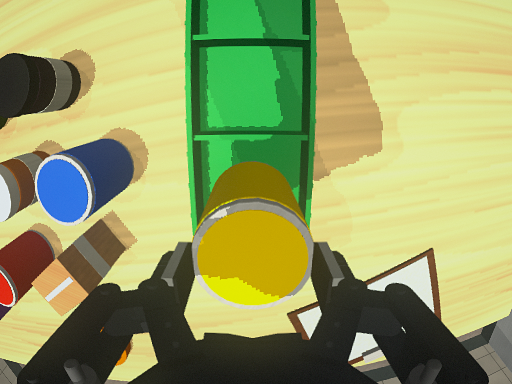

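The tin hangs upright and centred over the far compartment, so I lower it.

Call:
servo_tool:
  plan: [0.04, 0, 0, -0.01, 0, 0.04, 0, 0, -0.02, 0, 0.04, 0, 0, -0.02, 0, 0.04, 0, 0, -0.012, 0, 0.04, 0, 0, -0.006, 0, 0.04, 0, 0, -0.003, 0, 0.04, 0, 0, -0.002, 0, 0.04, 0, 0, 0, 0, 0.04, 0, 0, 0, 0, 0.04, 0, 0, 0, 0]

```text
time: 8.25
position: [0.6009, 0.2718, 0.075]
tcp_rot: [3.141, 0.001, 3.004]
force: [-0.3, 0.9, -4.6]
gripper_width: 0.733
grip_force: 56.2
```

Call:
servo_tool:
  plan: [0.04, 0, 0, -0.001, 0, 0.04, 0, 0, 0, 0, 0.04, 0, 0, -0.0005, 0, 0.04, 0, 0, 0, 0, 0.04, 0, 0, -0.0005, 0, 0.04, 0, 0, 0, 0, 0.04, 0, 0, -0.0005, 0, 0.04, 0, 0, 0, 0, 0.04, 0, 0, 0, 0, 0.04, 0, 0, 0, 0]

```text
time: 9.25
position: [0.6014, 0.2717, 0.074]
tcp_rot: [3.14, 0.002, 3.003]
force: [-3.0, -2.6, 10.8]
gripper_width: 0.735
grip_force: 58.2
```

Call:
servo_tool:
  plan: [0.085, 0, 0, 0, 0, 0.085, 0, 0, 0, 0, 0.085, 0, 0, 0, 0, 0.085, 0, 0, 0, 0, 0.085, 0, 0, 0.01, 0, 0.085, 0, 0, 0.02, 0, 0.085, 0, 0, 0.03, 0, 0.085, 0, 0, 0.03, 0, 0.085, 0, 0, 0.02, 0, 0.085, 0, 0, 0.01, 0]

```text
time: 10.25
position: [0.6017, 0.272, 0.1949]
tcp_rot: [3.139, 0.003, 3.004]
force: [0.9, 0.8, 0.3]
gripper_width: 0.994
grip_force: 0.0
```

Call:
servo_tool:
  plan: [0.085, -0.01, -0.014, 0.005, 0, 0.085, -0.02, -0.03, 0, 0, 0.085, -0.025, -0.035, 0, 0, 0.085, -0.025, -0.035, 0, 0, 0.085, -0.025, -0.035, 0, 0, 0.085, -0.02, -0.03, 0, 0, 0.085, -0.015, -0.02, -0.01, 0, 0.085, -0.005, -0.01, -0.02, 0, 0.085, 0, 0, -0.02, 0, 0.085, 0, 0, -0.01, 0]

```text
time: 11.25
position: [0.4542, 0.0621, 0.1355]
tcp_rot: [-3.141, -0.002, 3.003]
force: [0.9, -0.1, -0.3]
gripper_width: 0.997
grip_force: 0.0
```

Call:
servo_tool:
  plan: [0.085, 0.0015, 0.001, -0.01, 0, 0.085, 0, 0, -0.02, 0, 0.085, 0, 0, -0.02, 0, 0.085, 0, 0, -0.014, 0, 0.085, 0, 0, -0.005, 0, 0.085, 0, 0, 0, 0, 0.085, 0, 0, 0, 0, 0.04, 0, 0, 0, 0, 0.04, 0, 0, 0, 0, 0.04, 0, 0, 0, 0]

```text
time: 12.25
position: [0.4589, 0.0616, 0.0719]
tcp_rot: [-3.141, 0.002, 3.003]
force: [-16.7, -23.5, 77.2]
gripper_width: 0.508
grip_force: 37.9
```

Call:
servo_tool:
  plan: [0.04, 0, 0, 0, 0, 0.04, 0, 0, 0, 0, 0.04, 0, 0, 0, 0, 0.04, 0, 0, 0.005, 0, 0.04, 0, 0, 0.01, 0, 0.04, 0, 0, 0.02, 0, 0.04, 0, 0, 0.025, 0, 0.04, 0, 0, 0.03, 0, 0.04, 0, 0, 0.03, 0, 0.04, 0, 0, 0.015, 0]

```text
time: 13.25
position: [0.4581, 0.0641, 0.2056]
tcp_rot: [3.14, 0.003, 3.004]
force: [0.3, 0.6, 0.1]
gripper_width: 0.468
grip_force: 0.0
```

Gripped nothing and saw 77 N of force, so I look.

```bash
python3 - <<'E'
from cell import imaging
import cv2
a=imaging.grab_frame("top"); b=imaging.grab_frame("wrist")
cv2.imwrite("pics/top1.png",a)
import numpy as np
s=imaging.grab_frame("side"); cv2.imwrite("pics/side1.png",s)
cv2.imwrite("pics/two1.png",cv2.resize(np.vstack([np.hstack([a,b]),np.hstack([s,s*0])]),(800,600)))
E
```

```text
(no output)
```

View pics/two1.png

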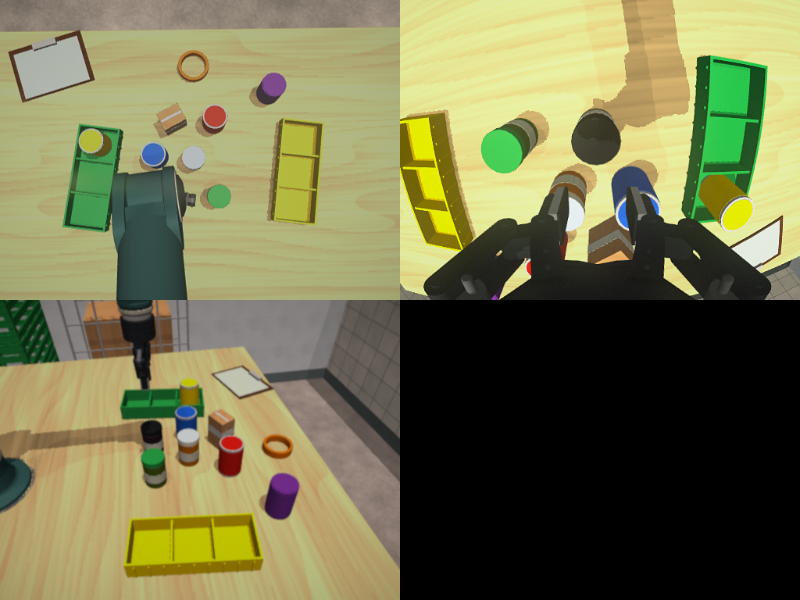

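The composite shows the olive jar still standing, with its lid at about (251,177) in the wrist picture. I'll measure it and the others.

```bash
python3 look.py w4; python3 - <<'E'
from h import *
import pickle
ci=pickle.load(open("pics/w4.pkl","rb")); im=cv2.imread("pics/w4.png")
print(np.round(back(ci,(251,177),.096,True),4))
cv2.imwrite("pics/w4z.png",cv2.resize(im[100:300,150:360],None,fx=2.8,fy=2.8))
t=imaging=None
E
```

```text
13.4 [0.4575 0.0642 0.2037] [3.140e+00 2.000e-03 3.005e+00]
[0.4485 0.0637 0.096 ]
```

View pics/w4z.png

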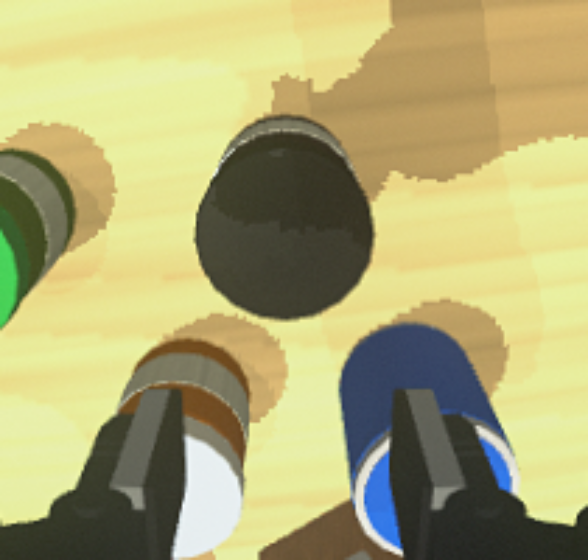

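```bash
cat >> h.py <<'E'
def fp(ci,P):
    T=np.array(ci["camera_from_world"]); c=(T[:3,:3]@np.atleast_2d(P).T).T+T[:3,3]; rho=np.hypot(c[:,0],c[:,1]); th=np.arctan2(rho,c[:,2])
    return np.c_[ci["cx"]+ci["fx"]*th*c[:,0]/rho,ci["cy"]+ci["fy"]*th*c[:,1]/rho]
E
python3 - <<'E'
from h import *
from cell import imaging
import pickle
ci=pickle.load(open("pics/w4.pkl","rb")); im=cv2.imread("pics/w4.png")
k=3; im=cv2.resize(im,None,fx=k,fy=k,interpolation=cv2.INTER_CUBIC)
def ring(f,p,r,z,col): 
    t=np.linspace(0,2*np.pi,60); uv=(f(np.c_[p[0]+r*np.cos(t),p[1]+r*np.sin(t),0*t+z])+.5)*k-.5
    cv2.polylines(im,[np.int32(uv*16)],True,col,1,shift=4)
w=lambda P:fp(ci,P)
ring(w,(.4559,.0634),.031,.096,(255,0,255)); ring(w,(.4485,.0637),.031,.096,(0,0,255))
ring(w,(.4513,-.0626),.031,.096,(255,0,255)); ring(w,(.5633,.1079),.033,.1,(255,0,255)); ring(w,(.5539,.0027),.031,.096,(255,0,255))
A=im[260:860,250:930].copy()
a=cv2.imread("pics/side0.png");b=cv2.imread("pics/side1.png")
k=6; cs=imaging.camera_info("side")
out=[]
for s in(a,b):
    im=cv2.resize(s,None,fx=k,fy=k,interpolation=cv2.INTER_CUBIC)
    for z in(0,.096): ring(lambda P:proj(cs,P),(.4559,.0634),.031,z,(255,0,255))
    out.append(im[860:1260,1000:1400])
cv2.imwrite("pics/A.png",A); cv2.imwrite("pics/B.png",np.hstack(out))
E
```

```text
(no output)
```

View pics/A.png

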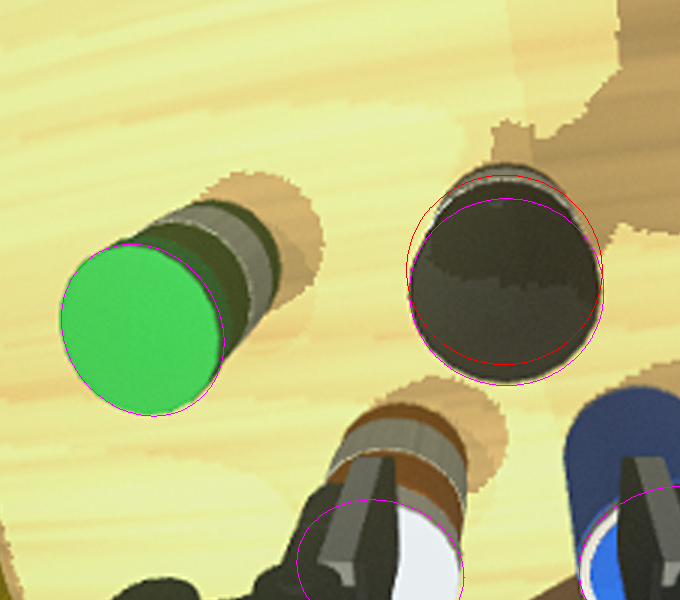

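View pics/B.png

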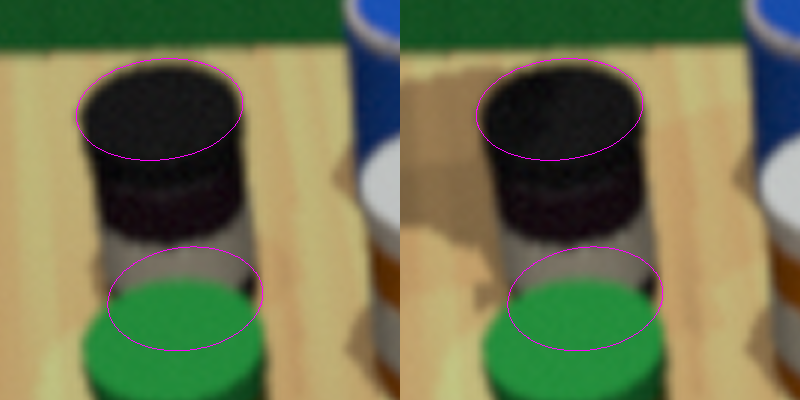

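The rings match: the jar is upright at (0.456,0.063) and hasn't moved. I'll retry in stages, descending with the fingers open first and checking forces before closing.

Call:
servo_tool:
  plan: [0.085, -0.001, -0.001, 0, 0, 0.085, 0, 0, 0, 0, 0.085, 0, 0, -0.02, 0, 0.085, 0, 0, -0.03, 0, 0.085, 0, 0, -0.03, 0, 0.085, 0, 0, -0.03, 0, 0.085, 0, 0, -0.017, 0, 0.085, 0, 0, -0.007, 0, 0.085, 0, 0, 0, 0, 0.085, 0, 0, 0, 0]

```text
time: 14.45
position: [0.4564, 0.0626, 0.0692]
tcp_rot: [3.141, 0.001, 3.003]
force: [0.1, 0.2, 1.2]
gripper_width: 0.996
grip_force: 0.0
```

```bash
python3 - <<'E'
from cell import ctrl,imaging
import cv2,numpy as np
b=imaging.grab_frame("side"); w=imaging.grab_frame("wrist"); o=ctrl.get_obs(); print(o["position"],o["force"],o["gripper_width"],o["joint_positions"])
c=cv2.resize(b[90:250,120:280],(590,590),interpolation=cv2.INTER_CUBIC)
cv2.imwrite("pics/s2.png",np.hstack([c[:, :400],cv2.resize(w[100:380,150:350],(400,590))]))
E
```

```text
[0.45674571 0.0628134  0.06967815] [-0.20655227  0.00754265 -0.00405285] 0.9952874575466379 [-0.53144595  0.38114917  0.3813238   2.18089689 -0.24231917  0.61659968
  1.45644848]
```

View pics/s2.png

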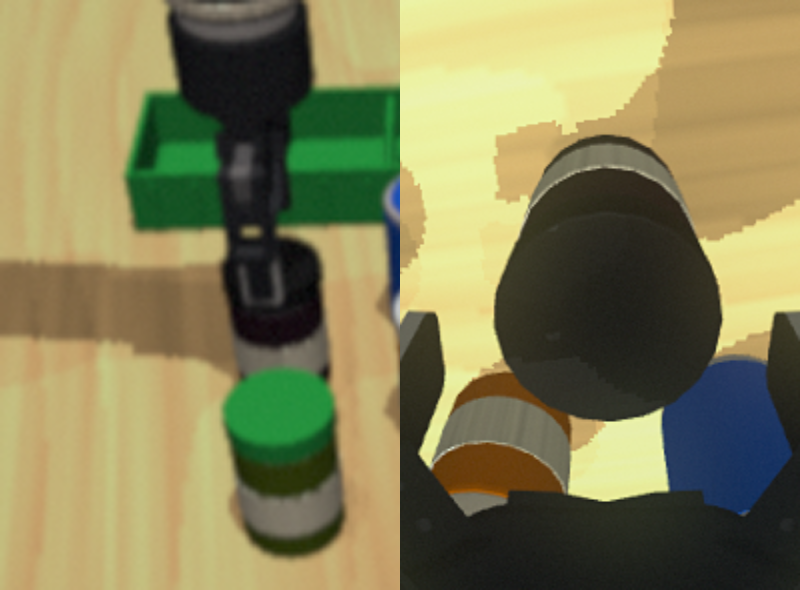

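The side and wrist views show the fingers straddling the jar (lid centre about (253,250) in the wrist picture) with no contact. I close gently and watch.

Call:
servo_tool:
  plan: [0.08, 0, 0, 0, 0, 0.076, 0, 0, 0, 0, 0.072, 0, 0, 0, 0, 0.069, 0, 0, 0, 0, 0.066, 0, 0, 0, 0, 0.063, 0, 0, 0, 0, 0.06, 0, 0, 0, 0, 0.058, 0, 0, 0, 0, 0.056, 0, 0, 0, 0, 0.055, 0, 0, 0, 0]
  squeeze: 40

```text
time: 15.55
position: [0.4567, 0.0629, 0.07]
tcp_rot: [3.14, 0.001, 3.004]
force: [-2.6, 0.5, 12.8]
gripper_width: 0.642
grip_force: 6.6
```

Call:
servo_tool:
  plan: [0.085, 0, 0, 0, 0, 0.085, 0, 0, 0, 0, 0.085, 0, 0, 0, 0, 0.085, 0, 0, -0.004, 0, 0.085, 0, 0, -0.005, 0, 0.085, 0, 0, -0.004, 0, 0.085, 0, 0, 0, 0, 0.085, 0, 0, 0, 0, 0.085, 0, 0, 0, 0, 0.085, 0, 0, 0, 0]

```text
time: 16.55
position: [0.4561, 0.0627, 0.0559]
tcp_rot: [3.141, 0.0, 3.004]
force: [0.2, -0.1, -0.5]
gripper_width: 0.999
grip_force: 0.0
```

Call:
servo_tool:
  plan: [0.075, 0, 0, 0, 0, 0.07, 0, 0, 0, 0, 0.066, 0, 0, 0, 0, 0.062, 0, 0, 0, 0, 0.058, 0, 0, 0, 0, 0.055, 0, 0, 0, 0, 0.055, 0, 0, 0, 0, 0.055, 0, 0, 0, 0, 0.055, 0, 0, 0, 0, 0.055, 0, 0, 0, 0]

```text
time: 17.55
position: [0.4563, 0.0632, 0.0563]
tcp_rot: [3.141, 0.0, 3.004]
force: [-1.3, 1.1, 5.8]
gripper_width: 0.708
grip_force: 42.0
```

Call:
servo_tool:
  plan: [0.04, 0, 0, 0, 0, 0.04, 0, 0, 0, 0, 0.04, 0, 0, 0.005, 0, 0.04, 0, 0, 0.01, 0, 0.04, 0, 0, 0.02, 0, 0.04, 0, 0, 0.03, 0, 0.04, 0, 0, 0.03, 0, 0.04, -0.002, 0.01, 0.03, 0, 0.04, -0.004, 0.02, 0.01, 0, 0.04, -0.006, 0.03, 0, 0]
  squeeze: 50

```text
time: 18.55
position: [0.4452, 0.1219, 0.1932]
tcp_rot: [3.14, 0.004, 3.0]
force: [0.9, 0.7, -3.7]
gripper_width: 0.702
grip_force: 55.5
```

Call:
servo_tool:
  plan: [0.04, -0.006, 0.035, 0, 0, 0.04, -0.006, 0.035, 0, 0, 0.04, -0.006, 0.035, 0, 0, 0.04, -0.006, 0.035, 0, 0, 0.04, -0.004, 0.02, -0.01, 0, 0.04, -0.001, 0.014, -0.02, 0, 0.04, 0, 0, -0.02, 0, 0.04, 0, 0, -0.01, 0, 0.04, 0, 0, 0, 0, 0.04, 0, 0, 0, 0]

```text
time: 19.55
position: [0.4154, 0.2962, 0.1314]
tcp_rot: [3.142, 0.0, 3.003]
force: [-0.3, 0.0, -3.6]
gripper_width: 0.702
grip_force: 55.4
```

Call:
servo_tool:
  plan: [0.04, 0, 0, -0.01, 0, 0.04, 0, 0, -0.02, 0, 0.04, 0, 0, -0.018, 0, 0.04, 0, 0, -0.012, 0, 0.04, 0, 0, -0.006, 0, 0.04, 0, 0, -0.002, 0, 0.04, 0, 0, -0.001, 0, 0.04, 0, 0, -0.001, 0, 0.04, 0, 0, -0.0005, 0, 0.04, 0, 0, 0, 0]

```text
time: 20.55
position: [0.4156, 0.2971, 0.0615]
tcp_rot: [3.14, 0.001, 3.004]
force: [-0.6, -1.3, 4.6]
gripper_width: 0.703
grip_force: 56.4
```

Call:
servo_tool:
  plan: [0.071, 0, 0, 0, 0, 0.071, 0, 0, 0, 0, 0.071, 0, 0, 0, 0, 0.071, 0, 0, 0.002, 0, 0.071, 0, 0, 0.008, 0, 0.071, 0, 0, 0.02, 0, 0.071, 0, 0, 0.03, 0, 0.085, 0, 0, 0.035, 0, 0.085, 0, 0, 0.03, 0, 0.085, 0, 0, 0.015, 0]

```text
time: 21.55
position: [0.4161, 0.2974, 0.2037]
tcp_rot: [3.138, 0.003, 3.003]
force: [0.8, 0.3, 1.0]
gripper_width: 0.992
grip_force: 0.0
```

Call:
servo_tool:
  plan: [0.085, 0.01, -0.01, 0, -0.05, 0.085, 0.025, -0.02, 0, -0.1, 0.085, 0.03, -0.03, 0, -0.12, 0.085, 0.032, -0.03, 0, -0.13, 0.085, 0.032, -0.03, 0, -0.13, 0.085, 0.032, -0.03, 0, -0.13, 0.085, 0.032, -0.03, 0, -0.13, 0.085, 0.03, -0.03, 0, -0.12, 0.085, 0.02, -0.02, 0, -0.06, 0.085, 0.004, -0.007, 0, 0]

```text
time: 22.55
position: [0.6634, 0.0542, 0.199]
tcp_rot: [-3.14, 0.003, 2.026]
force: [0.1, -0.6, 0.0]
gripper_width: 0.994
grip_force: 0.0
```

Call:
servo_tool:
  plan: [0.085, 0, 0, -0.01, 0, 0.085, 0, 0, -0.02, 0, 0.085, 0, 0, -0.02, 0, 0.085, 0, 0, -0.01, 0, 0.085, 0, 0, 0, 0, 0.085, 0, 0, 0, 0, 0.085, 0, 0, 0, 0, 0.085, 0, 0, 0, 0, 0.085, 0, 0, 0, 0, 0.085, 0, 0, 0, 0]

```text
time: 23.55
position: [0.6621, 0.0597, 0.1407]
tcp_rot: [3.141, 0.0, 2.034]
force: [0.4, -0.0, 0.4]
gripper_width: 0.993
grip_force: 0.0
```

```bash
python3 look.py w5; python3 - <<'E'
from h import *
import pickle
from cell import imaging
ci=pickle.load(open("pics/w5.pkl","rb")); im=cv2.imread("pics/w5.png")
uv=fp(ci,box((.6629,.0601,-1.1086),.064,.05,.104,.104))[[0,2,6,4]]; cv2.polylines(im,[np.int32(uv*16)],True,(255,0,255),1,shift=4)
t=imaging.grab_frame("top")
cv2.imwrite("pics/w5o.png",np.hstack([cv2.resize(im[100:320,140:360],(400,400)),cv2.resize(t[130:310,60:240],(400,400))]))
E
```

```text
23.55 [0.6621 0.0597 0.1407] [3.141 0.    2.034]
```

View pics/w5o.png

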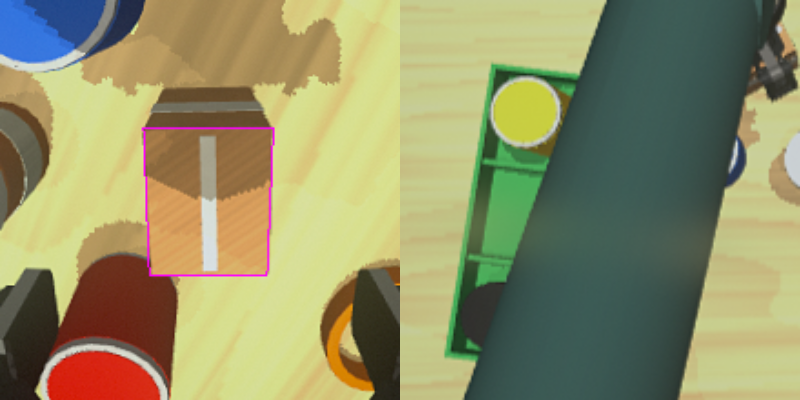

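The ring matches the carton top exactly, and the two placed items stand upright in their compartments. I descend on the carton.

Call:
servo_tool:
  plan: [0.085, 0.001, 0.0005, -0.01, 0, 0.085, 0, 0, -0.02, 0, 0.085, 0, 0, -0.02, 0, 0.085, 0, 0, -0.02, 0, 0.085, 0, 0, -0.01, 0, 0.085, 0, 0, -0.001, 0, 0.085, 0, 0, 0, 0, 0.085, 0, 0, 0, 0, 0.07, 0, 0, 0, 0, 0.06, 0, 0, 0, 0]

```text
time: 24.65
position: [0.6634, 0.0603, 0.0601]
tcp_rot: [3.14, 0.0, 2.034]
force: [-0.8, -0.1, 0.3]
gripper_width: 0.709
grip_force: 0.0
```

Call:
servo_tool:
  plan: [0.055, 0, 0, 0, 0, 0.05, 0, 0, 0, 0, 0.045, 0, 0, 0, 0, 0.04, 0, 0, 0, 0, 0.035, 0, 0, 0, 0, 0.03, 0, 0, 0, 0, 0.03, 0, 0, 0, 0, 0.03, 0, 0, 0, 0, 0.03, 0, 0, 0, 0, 0.03, 0, 0, 0, 0]

```text
time: 25.65
position: [0.6635, 0.0603, 0.06]
tcp_rot: [3.14, 0.0, 2.034]
force: [-0.6, 0.3, 5.5]
gripper_width: 0.571
grip_force: 52.5
```

Call:
servo_tool:
  plan: [0.03, 0, 0, 0.005, 0, 0.03, 0, 0, 0.015, 0, 0.03, 0, 0, 0.03, 0, 0.03, 0, 0, 0.035, 0, 0.03, 0, 0, 0.035, 0, 0.03, -0.002, 0.004, 0.02, 0.03, 0.03, -0.012, 0.016, 0.005, 0.08, 0.03, -0.02, 0.028, 0, 0.1, 0.03, -0.024, 0.034, 0, 0.12, 0.03, -0.024, 0.034, 0, 0.12]

```text
time: 26.65
position: [0.5797, 0.1765, 0.2047]
tcp_rot: [-3.141, 0.0, 2.487]
force: [0.0, 1.2, -2.6]
gripper_width: 0.575
grip_force: 52.4
```

Call:
servo_tool:
  plan: [0.03, -0.024, 0.034, 0, 0.12, 0.03, -0.02, 0.03, 0, 0.12, 0.03, -0.018, 0.026, 0, 0.12, 0.03, -0.01, 0.014, 0, 0.11, 0.03, -0.002, 0.004, 0, 0.05, 0.03, 0, 0, 0, 0, 0.03, 0, 0, -0.02, 0, 0.03, 0, 0, -0.02, 0, 0.03, 0, 0, 0, 0, 0.03, 0, 0, 0, 0]

```text
time: 27.65
position: [0.5074, 0.2833, 0.1645]
tcp_rot: [-3.141, 0.0, 3.002]
force: [0.6, -0.4, -3.3]
gripper_width: 0.571
grip_force: 52.8
```

Call:
servo_tool:
  plan: [0.03, 0, 0.0005, -0.015, 0, 0.03, 0, 0, -0.025, 0, 0.03, 0, 0, -0.025, 0, 0.03, 0, 0, -0.018, 0, 0.03, 0, 0, -0.009, 0, 0.03, 0, 0, -0.004, 0, 0.03, 0, 0, -0.002, 0, 0.03, 0, 0, -0.001, 0, 0.03, 0, 0, 0, 0, 0.03, 0, 0, 0, 0]

```text
time: 28.65
position: [0.5073, 0.2849, 0.066]
tcp_rot: [3.141, 0.001, 3.004]
force: [-0.2, 0.0, -3.0]
gripper_width: 0.577
grip_force: 52.8
```

Call:
servo_tool:
  plan: [0.03, 0, 0, -0.0005, 0, 0.03, 0, 0, 0, 0, 0.03, 0, 0, -0.0005, 0, 0.03, 0, 0, 0, 0, 0.03, 0, 0, 0, 0, 0.03, 0, 0, 0, 0, 0.03, 0, 0, 0, 0, 0.03, 0, 0, 0, 0, 0.03, 0, 0, 0, 0, 0.03, 0, 0, 0, 0]

```text
time: 29.65
position: [0.5072, 0.2848, 0.065]
tcp_rot: [3.141, 0.0, 3.004]
force: [-2.3, -0.0, 4.8]
gripper_width: 0.568
grip_force: 53.9
```

Call:
servo_tool:
  plan: [0.068, 0, 0, 0, 0, 0.068, 0, 0, 0, 0, 0.068, 0, 0, 0, 0, 0.068, 0, 0, 0.002, 0, 0.068, 0, 0, 0.008, 0, 0.068, 0, 0, 0.02, 0, 0.068, 0, 0, 0.03, 0, 0.085, 0, 0, 0.035, 0, 0.085, 0, 0, 0.03, 0, 0.085, 0, 0, 0.015, 0]

```text
time: 30.65
position: [0.5083, 0.2852, 0.2078]
tcp_rot: [3.138, 0.004, 3.004]
force: [0.6, 0.3, -0.0]
gripper_width: 0.998
grip_force: 0.0
```

Call:
servo_tool:
  plan: [0.085, 0.008, -0.016, 0, 0, 0.085, 0.015, -0.033, 0, 0, 0.085, 0.018, -0.04, 0, 0, 0.085, 0.018, -0.04, 0, 0, 0.085, 0.018, -0.04, 0, 0, 0.085, 0.018, -0.04, 0, 0, 0.085, 0.018, -0.04, 0, 0, 0.085, 0.018, -0.04, 0, 0, 0.085, 0.016, -0.035, 0, 0, 0.085, 0.008, -0.017, 0, 0]

```text
time: 31.65
position: [0.6622, -0.0611, 0.2039]
tcp_rot: [-3.139, -0.0, 2.999]
force: [-0.6, 0.3, -0.2]
gripper_width: 0.998
grip_force: 0.0
```

Call:
servo_tool:
  plan: [0.085, 0, 0, -0.01, 0, 0.085, 0, 0, -0.02, 0, 0.085, 0, 0, -0.02, 0, 0.085, 0, 0, -0.01, 0, 0.085, 0, 0, 0, 0, 0.085, 0, 0, 0, 0, 0.085, 0, 0, 0, 0, 0.085, 0, 0, 0, 0, 0.085, 0, 0, 0, 0, 0.085, 0, 0, 0, 0]

```text
time: 32.65
position: [0.6622, -0.0564, 0.1447]
tcp_rot: [3.141, 0.001, 3.004]
force: [-0.3, -0.4, -0.6]
gripper_width: 0.992
grip_force: 0.0
```

Call:
servo_tool:
  plan: [0.085, 0, 0, -0.015, 0, 0.085, 0, 0, -0.02, 0, 0.085, 0, 0, -0.02, 0, 0.085, 0, 0, -0.02, 0, 0.085, 0, 0, -0.008, 0, 0.085, 0, 0, -0.002, 0, 0.085, 0, 0, 0, 0, 0.085, 0, 0, 0, 0, 0.08, 0, 0, 0, 0, 0.075, 0, 0, 0, 0]

```text
time: 33.65
position: [0.6624, -0.0563, 0.0601]
tcp_rot: [3.141, 0.001, 3.004]
force: [0.2, 0.8, -0.1]
gripper_width: 0.881
grip_force: 0.0
```

Call:
servo_tool:
  plan: [0.07, 0, 0, 0, 0, 0.066, 0, 0, 0, 0, 0.062, 0, 0, 0, 0, 0.058, 0, 0, 0, 0, 0.054, 0, 0, 0, 0, 0.05, 0, 0, 0, 0, 0.045, 0, 0, 0, 0, 0.045, 0, 0, 0, 0, 0.045, 0, 0, 0, 0, 0.045, 0, 0, 0, 0]

```text
time: 34.65
position: [0.6622, -0.0562, 0.0601]
tcp_rot: [3.141, 0.0, 3.004]
force: [-2.2, 1.0, 5.3]
gripper_width: 0.749
grip_force: 55.2
```

Call:
servo_tool:
  plan: [0.04, 0, 0, 0.005, 0, 0.04, 0, 0, 0.015, 0, 0.04, 0, 0, 0.03, 0, 0.04, 0, 0, 0.035, 0, 0.04, 0, 0, 0.035, 0, 0.04, -0.002, -0.01, 0.02, 0, 0.04, -0.005, -0.025, 0, 0, 0.04, -0.008, -0.035, 0, 0, 0.04, -0.008, -0.038, 0, 0, 0.04, -0.008, -0.038, 0, 0]

```text
time: 35.65
position: [0.6302, -0.2035, 0.1998]
tcp_rot: [3.142, -0.0, 3.004]
force: [0.3, -0.2, -3.9]
gripper_width: 0.752
grip_force: 56.8
```

Call:
servo_tool:
  plan: [0.04, -0.008, -0.038, 0, 0, 0.04, -0.007, -0.032, 0, 0, 0.04, -0.005, -0.02, 0, 0, 0.04, -0.002, -0.007, 0, 0, 0.04, 0, 0, -0.01, 0, 0.04, 0, 0, -0.02, 0, 0.04, 0, 0, -0.02, 0, 0.04, 0, 0, -0.01, 0, 0.04, 0, 0, 0, 0, 0.04, 0, 0, 0, 0]

```text
time: 36.65
position: [0.6097, -0.2985, 0.1396]
tcp_rot: [3.141, 0.001, 3.005]
force: [0.5, 0.4, -3.9]
gripper_width: 0.746
grip_force: 56.7
```

Call:
servo_tool:
  plan: [0.04, 0, -0.0005, -0.01, 0, 0.04, 0, 0, -0.02, 0, 0.04, 0, 0, -0.02, 0, 0.04, 0, 0, -0.014, 0, 0.04, 0, 0, -0.006, 0, 0.04, 0, 0, -0.002, 0, 0.04, 0, 0, -0.001, 0, 0.04, 0, 0, -0.001, 0, 0.04, 0, 0, 0, 0, 0.04, 0, 0, 0, 0]

```text
time: 37.65
position: [0.6093, -0.3, 0.0659]
tcp_rot: [-3.141, 0.001, 3.004]
force: [0.5, -0.7, -5.0]
gripper_width: 0.749
grip_force: 56.7
```

Call:
servo_tool:
  plan: [0.04, 0, 0, -0.0005, 0, 0.04, 0, 0, 0, 0, 0.04, 0, 0, -0.0005, 0, 0.04, 0, 0, 0, 0, 0.04, 0, 0, 0, 0, 0.04, 0, 0, 0, 0, 0.04, 0, 0, 0, 0, 0.04, 0, 0, 0, 0, 0.04, 0, 0, 0, 0, 0.04, 0, 0, 0, 0]

```text
time: 38.65
position: [0.6093, -0.3, 0.0652]
tcp_rot: [3.141, 0.001, 3.004]
force: [-2.1, 1.8, 5.6]
gripper_width: 0.749
grip_force: 57.4
```

Call:
servo_tool:
  plan: [0.076, 0, 0, 0, 0, 0.076, 0, 0, 0, 0, 0.076, 0, 0, 0, 0, 0.076, 0, 0, 0.002, 0, 0.076, 0, 0, 0.008, 0, 0.076, 0, 0, 0.02, 0, 0.076, 0, 0, 0.03, 0, 0.085, 0, 0, 0.035, 0, 0.085, 0, 0, 0.03, 0, 0.085, 0, 0, 0.015, 0]

```text
time: 39.65
position: [0.6102, -0.3008, 0.2082]
tcp_rot: [-3.14, 0.005, 3.003]
force: [-0.0, -0.5, 0.1]
gripper_width: 0.995
grip_force: 0.0
```

Call:
servo_tool:
  plan: [0.085, -0.008, 0.012, 0, 0, 0.085, -0.016, 0.024, 0, 0, 0.085, -0.02, 0.03, 0, 0, 0.085, -0.02, 0.03, 0, 0, 0.085, -0.02, 0.03, 0, 0, 0.085, -0.02, 0.03, 0, 0, 0.085, -0.02, 0.03, 0, 0, 0.085, -0.02, 0.03, 0, 0, 0.085, -0.01, 0.015, 0, 0, 0.085, -0.004, 0.006, 0, 0]

```text
time: 40.65
position: [0.4498, -0.0611, 0.2042]
tcp_rot: [3.141, -0.001, 3.006]
force: [0.4, -0.3, 0.2]
gripper_width: 0.998
grip_force: 0.0
```

Call:
servo_tool:
  plan: [0.085, 0, 0, -0.01, 0, 0.085, 0, 0, -0.02, 0, 0.085, 0, 0, -0.02, 0, 0.085, 0, 0, -0.01, 0, 0.085, 0, 0, 0, 0, 0.085, 0, 0, 0, 0, 0.085, 0, 0, 0, 0, 0.085, 0, 0, 0, 0, 0.085, 0, 0, 0, 0, 0.085, 0, 0, 0, 0]

```text
time: 41.65
position: [0.4512, -0.0628, 0.1446]
tcp_rot: [3.141, 0.001, 3.004]
force: [-0.3, 0.3, -1.1]
gripper_width: 0.994
grip_force: 0.0
```

Now down to 0.056 over the gherkin jar, and close.

Call:
servo_tool:
  plan: [0.085, 0, 0, -0.015, 0, 0.085, 0, 0, -0.02, 0, 0.085, 0, 0, -0.02, 0, 0.085, 0, 0, -0.02, 0, 0.085, 0, 0, -0.01, 0, 0.085, 0, 0, -0.004, 0, 0.085, 0, 0, 0, 0, 0.085, 0, 0, 0, 0, 0.08, 0, 0, 0, 0, 0.075, 0, 0, 0, 0]

```text
time: 42.65
position: [0.4515, -0.0628, 0.0559]
tcp_rot: [3.141, 0.001, 3.004]
force: [-0.7, -0.0, -0.3]
gripper_width: 0.878
grip_force: 0.0
```

Call:
servo_tool:
  plan: [0.07, 0, 0, 0, 0, 0.066, 0, 0, 0, 0, 0.062, 0, 0, 0, 0, 0.058, 0, 0, 0, 0, 0.054, 0, 0, 0, 0, 0.05, 0, 0, 0, 0, 0.045, 0, 0, 0, 0, 0.045, 0, 0, 0, 0, 0.045, 0, 0, 0, 0, 0.045, 0, 0, 0, 0]

```text
time: 43.65
position: [0.4511, -0.0632, 0.0559]
tcp_rot: [3.142, 0.0, 3.003]
force: [-1.5, -0.5, 7.9]
gripper_width: 0.707
grip_force: 52.3
```

Call:
servo_tool:
  plan: [0.04, 0, 0, 0.005, 0, 0.04, 0, 0, 0.015, 0, 0.04, 0, 0, 0.03, 0, 0.04, 0, 0, 0.035, 0, 0.04, 0, 0, 0.035, 0, 0.04, -0.001, -0.01, 0.01, 0, 0.04, -0.003, -0.025, 0, 0, 0.04, -0.004, -0.035, 0, 0, 0.04, -0.004, -0.035, 0, 0, 0.04, -0.004, -0.035, 0, 0]

```text
time: 44.65
position: [0.4335, -0.2042, 0.1842]
tcp_rot: [3.141, -0.002, 3.004]
force: [0.1, 0.3, -2.8]
gripper_width: 0.706
grip_force: 55.3
```

Call:
servo_tool:
  plan: [0.04, -0.004, -0.03, 0, 0, 0.04, -0.003, -0.022, 0, 0, 0.04, -0.002, -0.014, 0, 0, 0.04, -0.001, -0.006, 0, 0, 0.04, 0, 0, -0.01, 0, 0.04, 0, 0, -0.02, 0, 0.04, 0, 0, -0.02, 0, 0.04, 0, 0, -0.01, 0, 0.04, 0, 0, 0, 0, 0.04, 0, 0, 0, 0]

```text
time: 45.65
position: [0.4252, -0.2746, 0.1253]
tcp_rot: [-3.142, -0.0, 3.004]
force: [0.2, -0.9, -3.0]
gripper_width: 0.705
grip_force: 55.2
```

Lower to about 0.061.

Call:
servo_tool:
  plan: [0.04, 0, -0.001, -0.01, 0, 0.04, 0, 0, -0.02, 0, 0.04, 0, 0, -0.018, 0, 0.04, 0, 0, -0.008, 0, 0.04, 0, 0, -0.004, 0, 0.04, 0, 0, -0.002, 0, 0.04, 0, 0, -0.001, 0, 0.04, 0, 0, -0.0005, 0, 0.04, 0, 0, -0.0005, 0, 0.04, 0, 0, 0, 0]

```text
time: 46.65
position: [0.4252, -0.2759, 0.0616]
tcp_rot: [-3.142, 0.001, 3.004]
force: [1.3, -0.4, -3.8]
gripper_width: 0.7
grip_force: 55.2
```

Call:
servo_tool:
  plan: [0.04, 0, 0, -0.0005, 0, 0.04, 0, 0, 0, 0, 0.04, 0, 0, -0.0005, 0, 0.04, 0, 0, 0, 0, 0.04, 0, 0, -0.0005, 0, 0.04, 0, 0, 0, 0, 0.04, 0, 0, 0, 0, 0.04, 0, 0, 0, 0, 0.04, 0, 0, 0, 0, 0.04, 0, 0, 0, 0]

```text
time: 47.65
position: [0.4253, -0.276, 0.0609]
tcp_rot: [3.141, 0.001, 3.004]
force: [-3.6, 1.4, 10.4]
gripper_width: 0.706
grip_force: 56.7
```

Call:
servo_tool:
  plan: [0.071, 0, 0, 0, 0, 0.071, 0, 0, 0, 0, 0.071, 0, 0, 0, 0, 0.071, 0, 0, 0.002, 0, 0.071, 0, 0, 0.008, 0, 0.071, 0, 0, 0.02, 0, 0.071, 0, 0, 0.03, 0, 0.085, 0, 0, 0.035, 0, 0.085, 0, 0, 0.03, 0, 0.085, 0, 0, 0.015, 0]

```text
time: 48.65
position: [0.426, -0.2767, 0.203]
tcp_rot: [-3.141, 0.004, 3.003]
force: [0.4, 0.4, 0.0]
gripper_width: 0.996
grip_force: 0.0
```

Call:
servo_tool:
  plan: [0.085, 0.005, -0.02, 0.01, 0, 0.085, 0.005, -0.03, 0.01, 0, 0.085, 0, -0.04, 0, 0, 0.085, 0, -0.04, 0, 0, 0.085, 0, -0.04, 0, 0, 0.085, 0, -0.03, 0, 0, 0.085, 0, -0.02, 0, 0, 0.085, 0, 0, 0, 0, 0.085, 0, 0, 0, 0, 0.085, 0, 0, 0, 0]

```text
time: 49.65
position: [0.4355, -0.4944, 0.2199]
tcp_rot: [3.14, 0.0, 3.005]
force: [0.4, 0.7, 0.3]
gripper_width: 0.991
grip_force: 0.0
```

```bash
python3 - <<'E'
from cell import ctrl,imaging
import cv2,numpy as np
a=imaging.grab_frame("top"); b=imaging.grab_frame("side"); o=ctrl.get_obs(); print(o["time"],o["position"])
cv2.imwrite("pics/end.png",np.hstack([cv2.resize(a[130:310,70:430],(400,200)).repeat(1,0),cv2.resize(b,(400,300))[50:250]]) if 0 else np.vstack([cv2.resize(a[140:300,70:420],(640,293),interpolation=cv2.INTER_CUBIC),cv2.resize(b[90:370,110:450],(364,300))[:, :].copy() if 0 else cv2.copyMakeBorder(cv2.resize(b[90:370,110:450],(364,300)),0,0,0,276,cv2.BORDER_CONSTANT)]))
E
```

```text
49.75 [ 0.43566375 -0.49447221  0.22005911]
```

View pics/end.png

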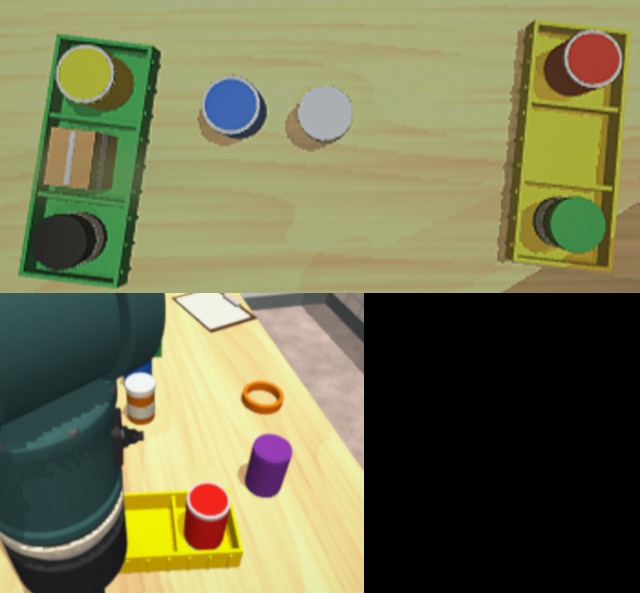

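The final view shows the yellow tin, carton and olive jar upright in separate green compartments. The red tin and gherkin jar are upright in the yellow crate, and the blue tin and honey jar are where they were.

```bash
python3 -c "
from cell import ctrl
print(ctrl.close_job())"
```

```text
the job is handed in; nothing more can be done
None
```

I made up both orders and handed the job in at about 50 s with all five items upright in their own compartments; the first grip on the olive jar slipped with a 77 N wrist force (limit 120 N), but the jar did not move and the second grip held.

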